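# Sweep the counted nuts into the tray

## Robot

A 7-joint arm with a two-finger parallel gripper is mounted at the origin on the work surface. World frame = base frame: x ahead of the robot, y to its left, z up, the work surface at z = 0. Lengths are in m, angles in rad, forces in N, time in s.
With the tool pointing down it reaches from about 0.425 to 0.875 m from the base axis. Payload 4.7 kg.
Tool frame: the origin (TCP) lies where the fingers leave the gripper's body, on its centre line; the fingertips stand 70 mm ahead of it and the grasp point (between the pads) lies 51 mm ahead of it; z points along the fingers, y is the line along which they close (so a half turn about z gives the same grasp; the last joint's range is limited). The gripper opens to 87 mm and grips with 3 to 60 N. Pads are 19 mm wide; open, the fingers measure 117 mm over their backs; the gripper's body (75 mm by 190 mm) begins 51 mm behind the grasp point.
Start: joints at [1.163, 0.321, -0.07, 1.45, 0.023, 1.371, -0.057], TCP at [0.266, -0.593, 0.292] pointing down, gripper open.
Joint ranges: [-2.86, 2.86], [-0.3, 2.09], [-1.38, 1.24], [0.06, 2.45], [-1.56, 4.7], [0.09, 2.05], [-2.69, 2.69]. Speed limits (rad/s): [2.57, 2.57, 3.14, 3.14, 3.14, 3.14, 3.14].

## Interface

Orientations are given as a unit quaternion [w, x, y, z].
In Python, from rig import readout, optics, job, cut_out gives the robot as it stands. The module is installed in compiled form; this text tells all that it offers.
- The arm moves only by the tool step_arm, never from a script. Its argument "series" is a list of rows, each a list of 3 entries, a list of its own where there are three numbers: the shift along the tool's x, y, z normalised to -1 to 1, where 1 is 100 cm, then the turn, a rotation vector about the tool's x, y, z normalised to -1 to 1, where 1 is 90 degrees, then the opening, from 0 (shut) to 1 (fully open). In form: [[[dx, dy, dz], [wx, wy, wz], hand], ...]. A call has 1 to 8 rows; each row is the pose to reach, as a shift and turn from the pose commanded when the call began, along the tool's axes at that moment; what a row does not reach only later rows make up. A row lasts 1/8 s, in which the tool goes at most 62.5 mm and 10.7 degrees, less where a joint would pass 70% of its speed; a pose out of reach is approached as far as the arm can. A call with a number of a shift or a turn outside -1 to 1 is refused whole. A call with a gripper value outside its range is refused whole. The fingers move at their own pace and stop on an object; the grip force is fixed at half the most. Time passes only in rows, so rows that repeat a pose let the fingers close. It gives the time, the measured TCP pose, the force, the opening and the grip force at its end, in the units of the state.
- readout.sense(): the state, without advancing time (a new reading comes with each control period).
- optics.get_image(name): name is "scene" or "top"; returns a dict with "img" (384x512x3 uint8, red, green, blue), "depth" (384x512 float32, m along the optical axis (not along the pixel's ray), 0 where there is no reading), "mtx" (3x3 intrinsics, pixels), "position" and "attitude" of the camera in the world. Camera axes: x right, y up, looking along -z (the intrinsics and any distortion apply to the point x, -y, -z); pixel columns grow to the right and rows downward; lengths in m; the calibration is good to about 2 mm. A picture is of the moment at which its call begins.
- job.job_done(): hands the job in; it is judged then, once.
Trained networks look in a picture, given as the dict that the camera call returned (one of the last four; its "shot" number tells which), for a name from the list of things; names that differ only in an ending like _2 or _b are one class to them, and where a whole thing is asked for, a point or a joint stands for the part that bears it (a point fixed in the world has none). Each returns a list of dicts, best first, with "p" (0 to 1); they miss things now and then, are a little off and sometimes report something else, mostly with a low value. They report only what shows in the picture. A call takes as long as a camera call.
- cut_out(picture, name): "pixels" (384x512 bool, what is visible of it) and "bbox" ([left, top, right, bottom] in pixels, round what is visible of it).
The state is a dict: "time": time; "joint_positions": joint angles; "qd": joint speeds; "tau": joint torques, N m; "position": TCP position; "eef_rot": TCP orientation; "force": force on the tool from outside, world axes, zero at the start; "wrist_torque": the same for the moment, N m; "gripper_width": finger opening in m; "grip_force": force on a finger pad.
Only numpy, scipy, OpenCV 4.12 (cv2) and the standard library are available. Lean on these libraries where they do the work, as an engineer would, in place of code of your own. Each camera call takes 0.05 s, during which the arm holds its last target. There are 200 camera calls.

## Task

Sweep the four steel nuts along the counting board with your fingertips and push them off its open end so that all of them drop into the open tray there, not towards the shut box. Only push them: do not pick up or carry any nut. Leave the brass bush standing where it is on the board, and leave the can, the screwdriver and the tape alone.

Things in the scene. Friction and masses are not known exactly. Their poses are not given: they have to be found in the camera images.
- board: Fixed in place for the run. Counting board: a flat plywood plate 270 mm (its x) by 230 mm (its y) on aluminium runners, its top face 50 mm above the bench. Along the two edges at its x = -130 and +130 mm run aluminium rims, 10 mm wide and 10 mm high above the plate (clear width between them 250 mm). The two ends at its y = -115 and +115 mm are open, without rims. Origin: centre of the plate in plan, at bench level; z up.
- tray: Fixed in place for the run. Open, empty white plastic tray standing against one open end of the board (either its +y or its -y end), its axes parallel to the board's: 270 mm (x) by 130 mm (y) by 42 mm high outside, walls and floor 3 mm. Its rim lies 8 mm below the board's top face, and the board's end overhangs it by 7 mm, so that what slides off that end drops into it. Origin: centre of its underside.
- shut_box: Fixed in place for the run. Flat cardboard carton with a lid and a paper band, shut, standing against the board's other open end: about 274 by 134 mm, 43 mm high. Nothing goes there. Origin: centre of its underside.
- bush: Loose brass bush standing upright on the board between the nuts: 36 mm in diameter up to 30 mm high, then a neck of 26 mm diameter to its top at 42 mm; about 0.2 kg. Its x and y axes start parallel to the board's; seen along the board's y, two nuts lie on either side of it, their centres 55 to 73 mm to the side (board x) and, along y, one 38 to 65 mm before and one 38 to 65 mm behind it. Origin: centre of its underside, on the board.
- tin: Loose metal can, 72 mm in diameter, 85 mm high, on the bench beside the work. Origin: centre of its underside.
- driver: Loose screwdriver lying on the bench beside the work, about 0.2 m long, along its x. Origin: underside, in its length.
- tape: Loose roll of packing tape lying flat on the bench beside the work: 100 mm outside, 76 mm inside diameter, 25 mm high. Origin: centre of its underside.
- nut0_center (a point): Centre of a loose steel hexagon nut lying flat on the board: 36 mm across flats, 41.6 mm across corners, 19 mm high, with a through hole of about 24 mm; about 0.11 kg; turned any way. The point is half-way up, 9.5 mm above the board. Slides easily when pushed low on its side.
- nut1_center (a point): Centre of a loose steel hexagon nut lying flat on the board: 36 mm across flats, 41.6 mm across corners, 19 mm high, with a through hole of about 24 mm; about 0.11 kg; turned any way. The point is half-way up, 9.5 mm above the board. Slides easily when pushed low on its side.
- nut2_center (a point): Centre of a loose steel hexagon nut lying flat on the board: 36 mm across flats, 41.6 mm across corners, 19 mm high, with a through hole of about 24 mm; about 0.11 kg; turned any way. The point is half-way up, 9.5 mm above the board. Slides easily when pushed low on its side.
- nut3_center (a point): Centre of a loose steel hexagon nut lying flat on the board: 36 mm across flats, 41.6 mm across corners, 19 mm high, with a through hole of about 24 mm; about 0.11 kg; turned any way. The point is half-way up, 9.5 mm above the board. Slides easily when pushed low on its side.

How it is judged:
At the end, for the whole second after the job is handed in: The centres of all four nuts are within the tray's outline and below its rim, the nuts are at rest (under 20 mm/s), and the bush stands upright on the board within 20 mm of where it was (x of nut0_center in the frame of tray between -0.135 and 0.135 m and y of nut0_center in the frame of tray between -0.065 and 0.065 m and z of each of nut0_center, nut1_center, nut2_center, nut3_center in the frame of tray below 0.042 m and x of nut1_center in the frame of tray between -0.135 and 0.135 m and y of nut1_center in the frame of tray between -0.065 and 0.065 m and x of nut2_center in the frame of tray between -0.135 and 0.135 m and y of nut2_center in the frame of tray between -0.065 and 0.065 m and x of nut3_center in the frame of tray between -0.135 and 0.135 m and y of nut3_center in the frame of tray between -0.065 and 0.065 m and linear speed of each of nut0, nut1, nut2, nut3 below 0.02 m/s and angle between bush's own z axis and vertical below 0.15 rad and distance of bush from where it was at the start of the episode below 0.02 m); the robot touches nothing.
It fails at once if a nut is lifted: its centre more than about 22 mm above where it lay on the board (height (world z) of any of nut0_center, nut1_center, nut2_center, nut3_center above 0.082 m).
It fails at once if a nut is carried out over the middle of the tray at board height instead of dropping off the board's end ((y of nut0_center in the frame of tray between -0.018 and 0.018 m and height (world z) of nut0_center above 0.058 m) or (y of nut1_center in the frame of tray between -0.018 and 0.018 m and height (world z) of nut1_center above 0.058 m) or (y of nut2_center in the frame of tray between -0.018 and 0.018 m and height (world z) of nut2_center above 0.058 m) or (y of nut3_center in the frame of tray between -0.018 and 0.018 m and height (world z) of nut3_center above 0.058 m)).
It fails at once if the bush is pushed more than 20 mm or tipped over (distance of bush from where it was at the start of the episode above 0.02 m or angle between bush's own z axis and vertical above 0.5 rad).
It fails at once if the can, screwdriver or tape is moved more than 20 mm (distance of any of tin, driver, tape from where it was at the start of the episode above 0.02 m).
It also fails if it takes over 64 s, if anything falls off the work surface, if the arm or the gripper's body presses on something with over 40 N, if the wrist force passes 120 N, or if a joint passes its speed limit or range.

## Working session

There is one attempt and no reset: what is moved stays moved. The work goes in short steps, Python scripts to look and compute and a tool call to move; the robot and the scene stay as the last step left them, time stands still between calls to the robot, and variables do not carry over. Pictures are saved under pics/ and viewed, at most 10 in all, crops included, and the job is handed in when it is done.

Besides the shell and the picture viewer there is one more tool, called after ">>>" as name([rows], argument=value, ...), one row to a line, values as JSON. step_arm: Moves the arm, as the interface text tells. Its arguments: {"type":"object","properties":{"series":{"type":"array"}},"required":["series"]}

```bash
mkdir -p pics
cat > h.py <<'E'
import numpy as np, cv2
from scipy.spatial.transform import Rotation as R
from rig import readout, optics, job, cut_out
def rot(q): return R.from_quat([q[1],q[2],q[3],q[0]]).as_matrix()
def cloud(p):
    K=p["mtx"]; d=p["depth"]; v,u=np.mgrid[:384,:512]
    P=np.dstack([(u-K[0][2])/K[0][0]*d,-(v-K[1][2])/K[1][1]*d,-d])
    return P@rot(p["attitude"]).T+np.array(p["position"])
E
python3 - <<'E'
from h import *
s=readout.sense(); print({k:np.round(s[k],3) for k in("time","position","eef_rot","gripper_width","force")})
for n in("top","scene"):
    p=optics.get_image(n); cv2.imwrite(f"pics/{n}0.png",p["img"][:,:,::-1]); C=cloud(p)
    print(n,np.round(p["position"],3),{k:v for k,v in p.items() if k not in("img","depth","position","mtx","attitude")})
    for t in("board","tray","shut_box","bush","tin","driver","tape","nut0_center"):
        for o in cut_out(p,t)[:5]:
            m=o["pixels"]&(p["depth"]>0); Q=C[m]
            if len(Q)<5: continue
            zt=np.percentile(Q[:,2],95); T=Q[Q[:,2]>zt-.006]
            c,wh,a=cv2.minAreaRect((T[:,:2]*1000).astype(np.float32))
            print(t,round(o["p"],2),np.round(o["bbox"]),"zt %.3f"%zt,"rect",np.round(c),np.round(wh),round(a,1))
E
```

```text
{'time': np.float64(0.0), 'position': array([ 0.266, -0.593,  0.291]), 'eef_rot': array([-0.001,  0.978,  0.209, -0.   ]), 'gripper_width': np.float64(0.087), 'force': array([ 0.813, -0.182,  0.826])}
top [0.471 0.026 1.278] {'shot': 1}
board 0.65 [193. 135. 278. 232.] zt 0.060 rect [554.  63.] [226. 271.] 84.6
tray 0.98 [155. 128. 200. 223.] zt 0.037 rect [570. 241.] [119. 269.] 84.7
tray 0.19 [ 92. 195. 129. 227.] zt 0.028 rect [474. 440.] [98. 95.] 89.2
shut_box 0.86 [275. 139. 318. 233.] zt 0.046 rect [ 538. -115.] [125. 273.] 84.9
bush 0.59 [233. 170. 247. 181.] zt 0.094 rect [565.  47.] [23. 23.] 89.8
tin 0.58 [385. 151. 419. 180.] zt 0.088 rect [ 593. -425.] [61. 63.] 0.1
driver 0.65 [ 96. 144. 108. 180.] zt 0.028 rect [614. 464.] [97. 23.] 3.4
tape 0.85 [ 94. 197. 128. 227.] zt 0.029 rect [474. 440.] [98. 89.] 89.2
nut0_center 0.59 [385. 152. 419. 181.] zt 0.088 rect [ 593. -425.] [61. 63.] 0.1
nut0_center 0.45 [247. 195. 258. 205.] zt 0.071 rect [497.  13.] [32. 35.] 89.2
scene [1.217 0.524 0.754] {'shot': 2}
board 0.72 [201. 156. 329. 252.] zt 0.060 rect [555.  63.] [229. 273.] 84.9
shut_box 0.89 [165. 144. 265. 214.] zt 0.045 rect [ 541. -113.] [145. 281.] 89.4
bush 0.7 [250. 180. 262. 200.] zt 0.093 rect [568.  45.] [26. 23.] 37.2
tin 0.9 [120. 122. 145. 155.] zt 0.087 rect [ 595. -425.] [62. 62.] 13.6
driver 0.86 [372. 283. 408. 351.] zt 0.026 rect [616. 464.] [97. 22.] 2.3
tape 0.76 [388. 238. 432. 277.] zt 0.027 rect [476. 440.] [101.  97.] 15.9
```

Run:
```python
from h import *
p=optics.get_image("top"); C=cloud(p)
c=np.array([.554,.063]); a=np.radians(-5.2)
# board frame: y along tray
yb=np.array([.570-.538,.241+.115]);yb/=np.linalg.norm(yb); xb=np.array([yb[1],-yb[0]]); print("yb",yb.round(4),"yaw",np.degrees(np.arctan2(xb[1],xb[0])))
X=(C[...,:2]-c)@xb; Y=(C[...,:2]-c)@yb
m=(abs(X)<.122)&(abs(Y)<.113)&(C[...,2]>.058)&(C[...,2]<.3)
n,l,st,ce=cv2.connectedComponentsWithStats(m.astype(np.uint8))
for i in range(1,n):
    if st[i,4]>15:
        k=l==i; x,y=X[k],Y[k]; print(ce[i].round(),st[i,4],"zmed %.3f"%np.median(C[k][:,2]),"board mm",(np.array([x.min()+x.max(),y.min()+y.max()])*500).round(1),"ext",(1000*np.array([np.ptp(x),np.ptp(y)])).round())
cv2.imwrite("pics/t1.png",cv2.resize(p["img"][110:250,80:440,::-1],None,fx=2.2,fy=2.2,interpolation=cv2.INTER_CUBIC))
```

```text
yb [0.0895 0.996 ] yaw -5.136378492427716
[221. 149.] 88 zmed 0.068 board mm [84.7 48.1] ext [36. 38.]
[263. 153.] 89 zmed 0.068 board mm [ 82.9 -73.8] ext [36. 38.]
[242. 175.] 124 zmed 0.087 board mm [ 13.6 -15.7] ext [35. 32.]
[222. 196.] 83 zmed 0.069 board mm [-52.2  34.9] ext [38. 37.]
[254. 200.] 82 zmed 0.069 board mm [-53.8 -55.4] ext [38. 38.]
```

View pics/t1.png

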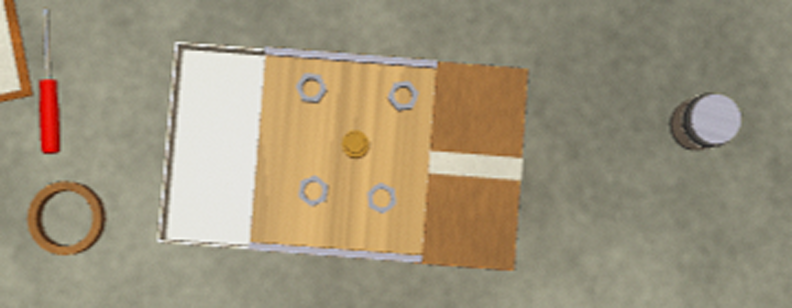

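>>> step_arm([
  [[0.6, -0.43, 0.0], [0, 0, -0.675], 0.23],
  [[0.6, -0.43, 0.0], [0, 0, -0.675], 0.23],
  [[0.6, -0.43, 0.0], [0, 0, -0.675], 0.23],
  [[0.6, -0.43, 0.0], [0, 0, -0.675], 0.23],
  [[0.6, -0.43, 0.0], [0, 0, -0.675], 0.23],
  [[0.6, -0.43, 0.0], [0, 0, -0.675], 0.23],
  [[0.6, -0.43, 0.0], [0, 0, -0.675], 0.23],
  [[0.6, -0.43, 0.0], [0, 0, -0.675], 0.23],
])

```text
time: 1.95
position: [0.5184, -0.1592, 0.2927]
eef_rot: [0.001, 0.738, 0.675, 0.0]
force: [0.4, -0.7, -0.1]
gripper_width: 0.0216
grip_force: 0.0
```

```bash
cat >> h.py <<'E'
c=np.array([.554,.063]); yb=np.array([.0895,.996]); xb=np.array([.996,-.0895])
def to(X,Y,z):
    s=readout.sense(); M=rot(s["eef_rot"]); p=np.array(s["position"])
    t=np.r_[c+X*xb+Y*yb,z]; b=np.array([(p[:2]-c)@xb,(p[:2]-c)@yb,p[2]])
    G=np.column_stack([np.r_[yb,0],np.r_[xb,0],[0,0,-1]])
    print("t %.2f board pos"%s["time"],b.round(4),"shift",(M.T@(t-p)).round(4),"turn",(R.from_matrix(M.T@G).as_rotvec()/(np.pi/2)).round(4),"w",round(s["gripper_width"],4),"F",np.round(s["force"],1))
E
python3 -c "
from h import *
to(.084,-.012,.2)"
```

```text
t 1.95 board pos [-0.0156 -0.2245  0.2927] shift [0.2125 0.0996 0.0926] turn [0.0006 0.0005 0.0004] w 0.0216 F [ 0.4 -0.7 -0.1]
```

>>> step_arm([
  [[0.212, 0.1, 0.0], [0, 0, 0], 0.23],
  [[0.212, 0.1, 0.0], [0, 0, 0], 0.23],
  [[0.212, 0.1, 0.0], [0, 0, 0], 0.23],
  [[0.212, 0.1, 0.0], [0, 0, 0], 0.23],
  [[0.212, 0.1, 0.05], [0, 0, 0], 0.23],
  [[0.212, 0.1, 0.09], [0, 0, 0], 0.23],
  [[0.212, 0.1, 0.09], [0, 0, 0], 0.23],
  [[0.212, 0.1, 0.09], [0, 0, 0], 0.23],
])

```text
time: 2.95
position: [0.6369, 0.0414, 0.204]
eef_rot: [0.001, 0.738, 0.675, 0.001]
force: [-0.3, 0.5, 0.3]
gripper_width: 0.0199
grip_force: 0.0
```

Run:
```python
from h import *
to(.084,-.012,.124)
p=optics.get_image("scene"); cv2.imwrite("pics/s1.png",cv2.resize(p["img"][90:290,140:400,::-1],None,fx=3,fy=3))
```

```text
t 2.95 board pos [ 0.0845 -0.0141  0.204 ] shift [ 0.0021 -0.0007  0.08  ] turn [ 0.0015 -0.0003  0.0003] w 0.0199 F [-0.3  0.5  0.3]
```

View pics/s1.png

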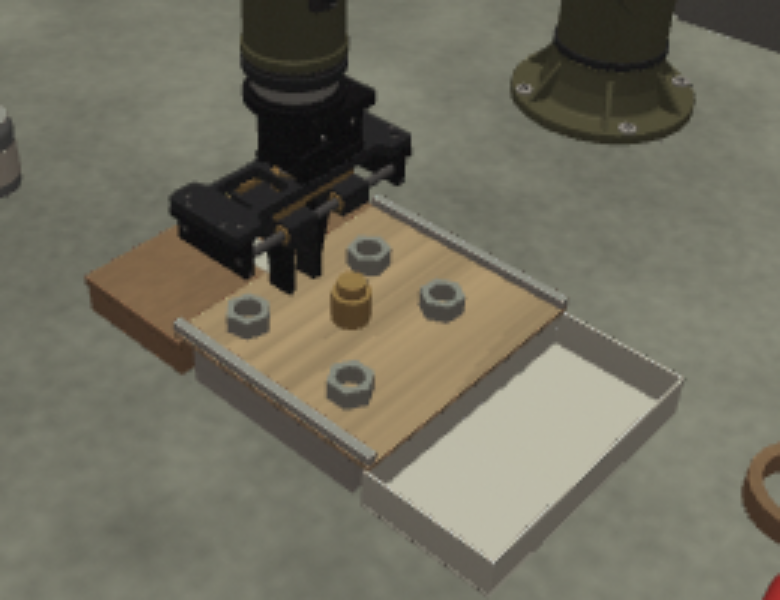

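>>> step_arm([
  [[0.002, 0, 0.04], [0, 0, 0], 0.23],
  [[0.002, 0, 0.07], [0, 0, 0], 0.23],
  [[0.002, 0, 0.08], [0, 0, 0], 0.23],
  [[0.002, 0, 0.08], [0, 0, 0], 0.23],
  [[0.015, 0, 0.08], [0, 0, 0], 0.23],
  [[0.027, 0, 0.08], [0, 0, 0], 0.23],
  [[0.035, 0, 0.08], [0, 0, 0], 0.23],
  [[0.042, 0, 0.08], [0, 0, 0], 0.23],
])

```text
time: 4.0
position: [0.64, 0.0839, 0.1226]
eef_rot: [0.0, 0.738, 0.675, 0.0]
force: [0.9, -1.0, 0.0]
gripper_width: 0.0201
grip_force: 0.4
```

```bash
python3 -c "
from h import *
to(.084,.108,.124)"
```

```text
t 4.00 board pos [0.0838 0.0285 0.1226] shift [ 0.0795  0.0004 -0.0015] turn [0.0004 0.0003 0.001 ] w 0.0201 F [ 0.9 -1.   0. ]
```

>>> step_arm([
  [[0.01, 0, -0.001], [0, 0, 0], 0.23],
  [[0.021, 0, -0.001], [0, 0, 0], 0.23],
  [[0.032, 0, -0.001], [0, 0, 0], 0.23],
  [[0.043, 0, -0.001], [0, 0, 0], 0.23],
  [[0.054, 0, -0.001], [0, 0, 0], 0.23],
  [[0.065, 0, -0.001], [0, 0, 0], 0.23],
  [[0.076, 0, -0.001], [0, 0, 0], 0.23],
  [[0.08, 0, -0.001], [0, 0, 0], 0.23],
])

```text
time: 5.0
position: [0.6466, 0.1646, 0.1233]
eef_rot: [-0.0, 0.737, 0.676, 0.0]
force: [0.8, 0.1, -0.3]
gripper_width: 0.02
grip_force: 0.0
```

```bash
cat >> h.py <<'E'
def look(f=None):
    p=optics.get_image("top"); C=cloud(p)
    X=(C[...,:2]-c)@xb; Y=(C[...,:2]-c)@yb; Z=C[...,2]
    m=(abs(X)<.122)&(abs(Y)<.125)&(Z>.058)&(Z<.11)|(abs(X)<.128)&(Y>.115)&(Y<.228)&(Z>.012)&(Z<.11)
    n,l,st,ce=cv2.connectedComponentsWithStats(m.astype(np.uint8))
    for i in range(1,n):
        if st[i,4]>20:
            k=l==i; x,y=X[k],Y[k]; print(ce[i].round(),st[i,4],"zmed %.3f"%np.median(Z[k]),"board mm",(np.array([x.min()+x.max(),y.min()+y.max()])*500).round(1),"ext",(1000*np.array([np.ptp(x),np.ptp(y)])).round())
    if f:
        q=optics.get_image("scene"); cv2.imwrite(f,cv2.resize(q["img"][90:290,140:400,::-1],None,fx=3,fy=3))
E
python3 - <<'E'
from h import *
to(.083,-.112,.18)
look("pics/s2.png")
E
```

```text
t 5.00 board pos [0.0832 0.1095 0.1233] shift [-0.2214 -0.0007 -0.0569] turn [-0.     -0.0006  0.0015] w 0.02 F [ 0.8  0.1 -0.3]
[263. 153.] 87 zmed 0.068 board mm [ 83.  -73.8] ext [36. 38.]
[242. 175.] 124 zmed 0.088 board mm [ 13.4 -15.7] ext [35. 33.]
[255. 199.] 60 zmed 0.069 board mm [-53.7 -56.8] ext [37. 36.]
```

View pics/s2.png

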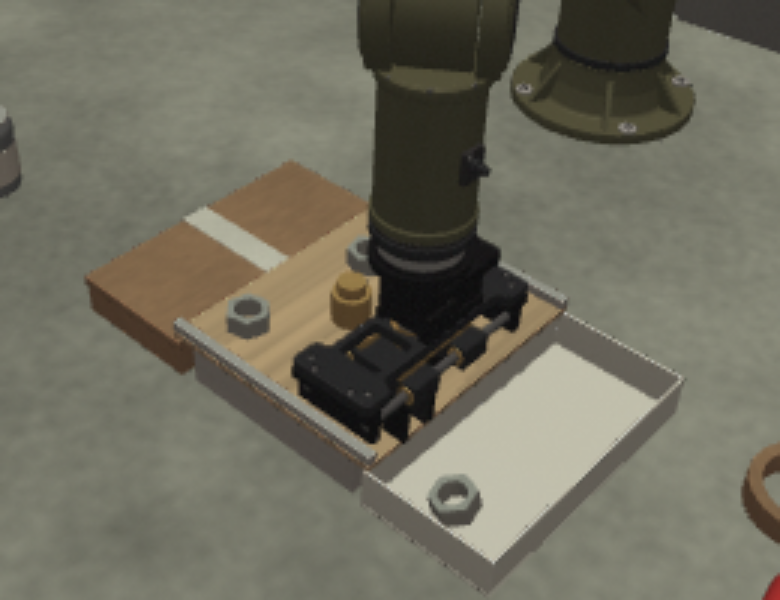

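>>> step_arm([
  [[0, 0, -0.057], [0, 0, 0], 0.23],
  [[0, 0, -0.057], [0, 0, 0], 0.23],
  [[-0.06, 0, -0.057], [0, 0, 0], 0.23],
  [[-0.12, 0, -0.057], [0, 0, 0], 0.23],
  [[-0.18, 0, -0.057], [0, 0, 0], 0.23],
  [[-0.221, 0, -0.057], [0, 0, 0], 0.23],
  [[-0.221, 0, -0.057], [0, 0, 0], 0.23],
  [[-0.221, 0, -0.057], [0, 0, 0], 0.23],
])

```text
time: 6.1
position: [0.627, -0.0568, 0.1799]
eef_rot: [-0.0, 0.738, 0.675, 0.0]
force: [0.3, -0.2, -0.1]
gripper_width: 0.02
grip_force: 0.0
```

```bash
python3 -c "
from h import *
to(.083,-.112,.124)"
```

```text
t 6.10 board pos [ 0.0834 -0.1128  0.1799] shift [ 0.0008 -0.0004  0.0559] turn [-0.0003 -0.0005  0.0004] w 0.02 F [ 0.3 -0.2 -0.1]
```

>>> step_arm([
  [[0, 0, 0.03], [0, 0, 0], 0.23],
  [[0, 0, 0.056], [0, 0, 0], 0.23],
  [[0, 0, 0.056], [0, 0, 0], 0.23],
  [[0.007, 0, 0.056], [0, 0, 0], 0.23],
  [[0.014, 0, 0.056], [0, 0, 0], 0.23],
  [[0.021, 0, 0.056], [0, 0, 0], 0.23],
  [[0.032, 0, 0.056], [0, 0, 0], 0.23],
  [[0.043, 0, 0.056], [0, 0, 0], 0.23],
])

```text
time: 7.1
position: [0.6312, -0.0137, 0.1245]
eef_rot: [0.0, 0.738, 0.675, 0.0]
force: [-0.3, -0.7, 0.8]
gripper_width: 0.02
grip_force: 0.6
```

>>> step_arm([
  [[0.012, 0, 0], [0, 0, 0], 0.23],
  [[0.025, 0, 0], [0, 0, 0], 0.23],
  [[0.038, 0, 0], [0, 0, 0], 0.23],
  [[0.051, 0, 0], [0, 0, 0], 0.23],
  [[0.064, 0, 0], [0, 0, 0], 0.23],
  [[0.077, 0, 0], [0, 0, 0], 0.23],
  [[0.09, 0, 0], [0, 0, 0], 0.23],
  [[0.1, 0, 0], [0, 0, 0], 0.23],
])

```text
time: 8.1
position: [0.6398, 0.0864, 0.1241]
eef_rot: [-0.0, 0.738, 0.675, 0.0]
force: [0.9, -0.7, 2.3]
gripper_width: 0.0203
grip_force: 0.7
```

```bash
python3 -c "
from h import *
to(.083,.109,.124);look()"
```

```text
t 8.10 board pos [0.0834 0.031  0.1241] shift [ 0.078  -0.0003  0.0002] turn [-0.0001 -0.0001  0.001 ] w 0.0203 F [ 0.9 -0.7  2.3]
[180. 148.] 88 zmed 0.022 board mm [ 86.4 176. ] ext [40. 37.]
[220. 197.] 53 zmed 0.068 board mm [-52.3  38.2] ext [38. 30.]
```

>>> step_arm([
  [[0.012, 0, 0], [0, 0, 0], 0.23],
  [[0.024, 0, 0], [0, 0, 0], 0.23],
  [[0.036, 0, 0], [0, 0, 0], 0.23],
  [[0.047, 0, 0], [0, 0, 0], 0.23],
  [[0.058, 0, 0], [0, 0, 0], 0.23],
  [[0.068, 0, 0], [0, 0, 0], 0.23],
  [[0.078, 0, 0], [0, 0, 0], 0.23],
  [[0.078, 0, 0], [0, 0, 0], 0.23],
])

```text
time: 9.15
position: [0.6465, 0.1647, 0.1243]
eef_rot: [-0.0, 0.737, 0.676, 0.0]
force: [1.0, -0.3, 0.6]
gripper_width: 0.0198
grip_force: 0.0
```

Run:
```python
from h import *
to(-.053,-.011,.2)
look("pics/s3.png")
```

```text
t 9.15 board pos [0.0831 0.1095 0.1243] shift [-0.1201 -0.1364 -0.0758] turn [-0.0001 -0.0007  0.0018] w 0.0198 F [ 1.  -0.3  0.6]
[242. 175.] 124 zmed 0.088 board mm [ 13.4 -15.7] ext [35. 32.]
[255. 199.] 63 zmed 0.069 board mm [-53.8 -56.8] ext [38. 36.]
```

View pics/s3.png

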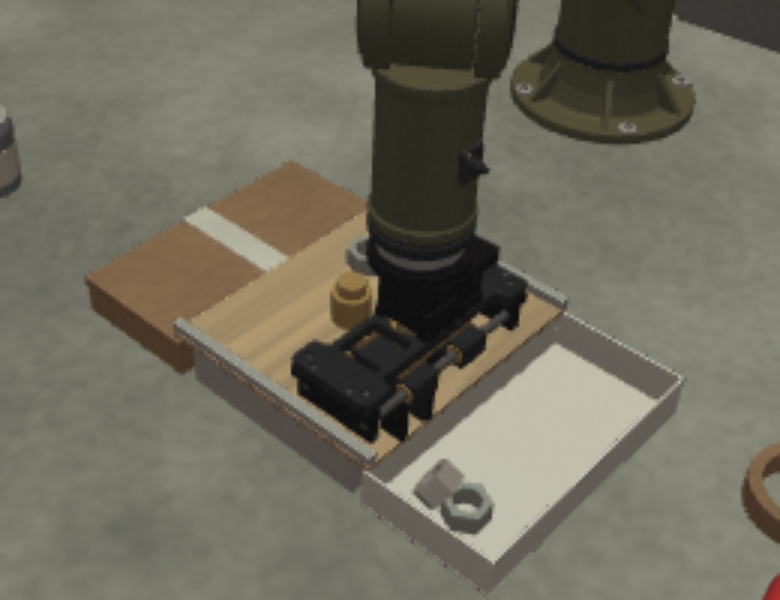

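>>> step_arm([
  [[0, 0, -0.04], [0, 0, 0], 0.23],
  [[0, 0, -0.076], [0, 0, 0], 0.23],
  [[0, 0, -0.076], [0, 0, 0], 0.23],
  [[-0.04, -0.045, -0.076], [0, 0, 0], 0.23],
  [[-0.08, -0.09, -0.076], [0, 0, 0], 0.23],
  [[-0.12, -0.136, -0.076], [0, 0, 0], 0.23],
  [[-0.12, -0.136, -0.076], [0, 0, 0], 0.23],
  [[-0.12, -0.136, -0.076], [0, 0, 0], 0.23],
])

```text
time: 10.25
position: [0.5009, 0.055, 0.2001]
eef_rot: [0.0, 0.738, 0.675, 0.0]
force: [0.6, 1.3, 0.2]
gripper_width: 0.0202
grip_force: 0.0
```

```bash
python3 -c "
from h import *
to(-.053,-.0105,.124);look()"
```

```text
t 10.25 board pos [-0.0522 -0.0128  0.2001] shift [ 0.0023 -0.0009  0.0761] turn [ 0.0004  0.0001 -0.0002] w 0.0202 F [0.6 1.3 0.2]
[185. 147.] 192 zmed 0.025 board mm [ 89.2 163.6] ext [44. 63.]
```

>>> step_arm([
  [[0.002, -0.001, 0], [0, 0, 0], 0.23],
  [[0.002, -0.001, 0.035], [0, 0, 0], 0.23],
  [[0.002, -0.001, 0.06], [0, 0, 0], 0.23],
  [[0.002, -0.001, 0.076], [0, 0, 0], 0.23],
  [[0.002, -0.001, 0.076], [0, 0, 0], 0.23],
  [[0.009, -0.001, 0.076], [0, 0, 0], 0.23],
  [[0.017, -0.001, 0.076], [0, 0, 0], 0.23],
  [[0.026, -0.001, 0.076], [0, 0, 0], 0.23],
])

```text
time: 11.3
position: [0.5026, 0.082, 0.125]
eef_rot: [0.001, 0.738, 0.675, 0.0]
force: [0.1, -1.5, 0.7]
gripper_width: 0.0199
grip_force: 0.4
```

>>> step_arm([
  [[0.012, 0, 0], [0, 0, 0], 0.23],
  [[0.025, 0, 0], [0, 0, 0], 0.23],
  [[0.038, 0, 0], [0, 0, 0], 0.23],
  [[0.051, 0, 0], [0, 0, 0], 0.23],
  [[0.064, 0, 0], [0, 0, 0], 0.23],
  [[0.077, 0, 0], [0, 0, 0], 0.23],
  [[0.088, 0, 0], [0, 0, 0], 0.23],
  [[0.096, 0, 0], [0, 0, 0], 0.23],
])

```text
time: 12.3
position: [0.5105, 0.1782, 0.1242]
eef_rot: [-0.0, 0.738, 0.675, 0.0]
force: [-0.1, 0.3, 0.5]
gripper_width: 0.0202
grip_force: 0.0
```

Run:
```python
from h import *
to(-.054,-.095,.18)
look("pics/s4.png")
```

```text
t 12.30 board pos [-0.0537  0.1108  0.1242] shift [-0.2058 -0.0007 -0.0559] turn [-0.0001 -0.0003  0.001 ] w 0.0202 F [-0.1  0.3  0.5]
[185. 147.] 202 zmed 0.024 board mm [ 88.4 164.2] ext [44. 64.]
[242. 175.] 125 zmed 0.087 board mm [ 13.2 -15.7] ext [35. 32.]
[253. 200.] 81 zmed 0.069 board mm [-53.8 -55.5] ext [38. 39.]
```

View pics/s4.png

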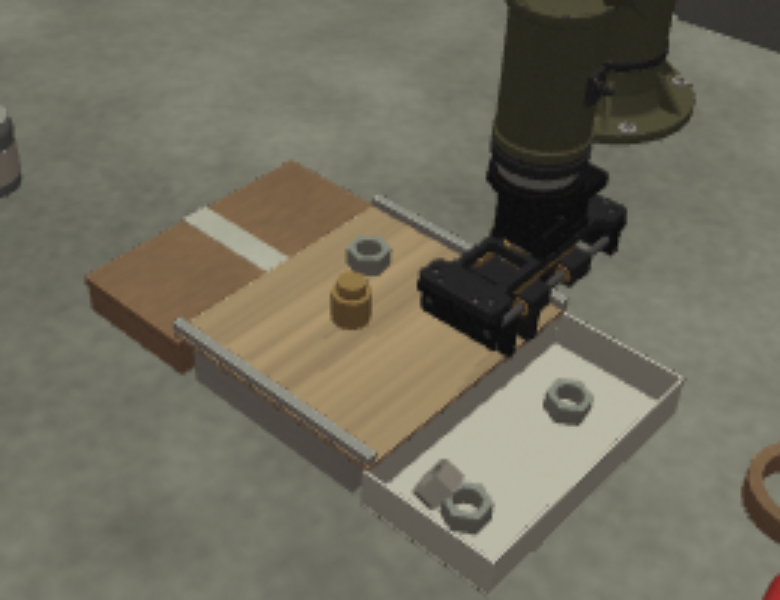

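>>> step_arm([
  [[0, 0, -0.056], [0, 0, 0], 0.23],
  [[0, 0, -0.056], [0, 0, 0], 0.23],
  [[-0.06, 0, -0.056], [0, 0, 0], 0.23],
  [[-0.12, 0, -0.056], [0, 0, 0], 0.23],
  [[-0.17, 0, -0.056], [0, 0, 0], 0.23],
  [[-0.206, 0, -0.056], [0, 0, 0], 0.23],
  [[-0.206, 0, -0.056], [0, 0, 0], 0.23],
  [[-0.206, 0, -0.056], [0, 0, 0], 0.23],
])

```text
time: 13.4
position: [0.4921, -0.0276, 0.1799]
eef_rot: [-0.0, 0.738, 0.675, -0.0]
force: [0.3, 0.3, 0.7]
gripper_width: 0.0202
grip_force: 0.0
```

>>> step_arm([
  [[0, 0, 0.03], [0, 0, 0], 0.23],
  [[0, 0, 0.056], [0, 0, 0], 0.23],
  [[0, 0, 0.056], [0, 0, 0], 0.23],
  [[0.007, 0, 0.056], [0, 0, 0], 0.23],
  [[0.014, 0, 0.056], [0, 0, 0], 0.23],
  [[0.022, 0, 0.056], [0, 0, 0], 0.23],
  [[0.032, 0, 0.056], [0, 0, 0], 0.23],
  [[0.043, 0, 0.056], [0, 0, 0], 0.23],
])

```text
time: 14.4
position: [0.4963, 0.0152, 0.1245]
eef_rot: [0.0, 0.738, 0.675, 0.0]
force: [-0.6, -1.3, 0.5]
gripper_width: 0.0201
grip_force: 0.6
```

```bash
python3 -c "
from h import *
to(-.054,.11,.124)"
```

```text
t 14.40 board pos [-0.0532 -0.0527  0.1245] shift [ 0.1627 -0.0006  0.0004] turn [0.0003 0.0002 0.0005] w 0.0201 F [-0.6 -1.3  0.5]
```

>>> step_arm([
  [[0.012, 0, 0], [0, 0, 0], 0.23],
  [[0.025, 0, 0], [0, 0, 0], 0.23],
  [[0.038, 0, 0], [0, 0, 0], 0.23],
  [[0.051, 0, 0], [0, 0, 0], 0.23],
  [[0.064, 0, 0], [0, 0, 0], 0.23],
  [[0.077, 0, 0], [0, 0, 0], 0.23],
  [[0.09, 0, 0], [0, 0, 0], 0.23],
  [[0.103, 0, 0], [0, 0, 0], 0.23],
])

```text
time: 15.4
position: [0.5053, 0.1181, 0.1242]
eef_rot: [0.0, 0.738, 0.675, -0.0]
force: [0.4, -0.7, 0.4]
gripper_width: 0.02
grip_force: 0.6
```

>>> step_arm([
  [[0.012, 0, 0], [0, 0, 0], 0.23],
  [[0.024, 0, 0], [0, 0, 0], 0.23],
  [[0.036, 0, 0], [0, 0, 0], 0.23],
  [[0.047, 0, 0], [0, 0, 0], 0.23],
  [[0.055, 0, 0], [0, 0, 0], 0.23],
  [[0.06, 0, 0], [0, 0, 0], 0.23],
  [[0.06, 0, 0], [0, 0, 0], 0.23],
  [[0.06, 0, 0], [0, 0, 0], 0.23],
])

```text
time: 16.4
position: [0.5105, 0.1766, 0.1241]
eef_rot: [0.0, 0.738, 0.675, -0.0]
force: [0.5, 0.3, 0.3]
gripper_width: 0.0199
grip_force: 0.0
```

>>> step_arm([
  [[0, 0, -0.05], [0, 0, 0], 0.23],
  [[-0.03, 0, -0.1], [0, 0, 0], 0.23],
  [[-0.08, 0, -0.12], [0, 0, 0], 0.23],
  [[-0.12, 0, -0.12], [0, 0, 0], 0.23],
  [[-0.12, 0, -0.12], [0, 0, 0], 0.23],
  [[-0.12, 0, -0.12], [0, 0, 0], 0.23],
])

```text
time: 17.15
position: [0.4998, 0.0578, 0.2442]
eef_rot: [-0.0, 0.738, 0.675, 0.0]
force: [0.1, 0.4, -0.0]
gripper_width: 0.0201
grip_force: 0.0
```

Run:
```python
from h import *
to(-.054,-.095,.18)
look("pics/s5.png")
```

```text
t 17.15 board pos [-0.0536 -0.01    0.2442] shift [-0.085  -0.0005  0.0642] turn [-0.     -0.0002  0.0004] w 0.0201 F [ 0.1  0.4 -0. ]
[185. 147.] 194 zmed 0.025 board mm [ 88.5 163.5] ext [44. 63.]
[182. 198.] 199 zmed 0.025 board mm [-64.  159.9] ext [42. 62.]
```

View pics/s5.png

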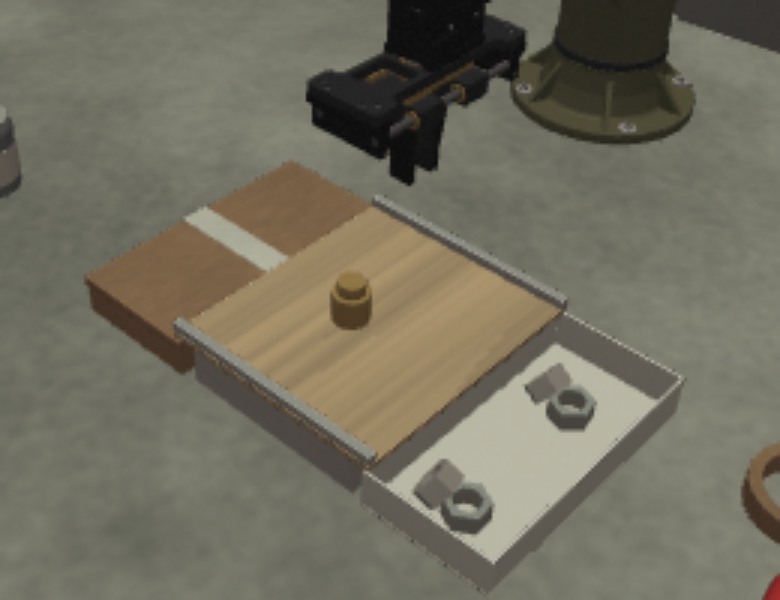

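All four nuts are in the tray, at about (440,482), (467,507), (548,383) and (571,407). The bush still stands where it was at (350,300), and the arm is clear.

```bash
python3 -c "
from rig import job
print(job.job_done())"
```

```text
the job is handed in; nothing more can be done
None
```

I pushed all four nuts off the board's open end into the tray, left the bush standing where it was and the other things untouched, and handed the job in at about 17 s; no verdict was returned.

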